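# Clock the sample carousel onto the analyser's drive and start it

## Task

The sample carousel has been set on the analyser's spindle but is still riding high on its drive plate: push it round by its pots until it drops fully home, and stop pushing as soon as it drops, so that the drive is not forced round. Then push the roller lever of the start switch well over to one side so that it trips, and let it spring back upright. Do not trip the switch before the carousel is home, and leave the bottles and other things on the counter where they are.

Things in the scene. Friction and masses are not known exactly. Their poses are not given: they have to be found in the camera images.
- carousel_mid (a point): Loose sample carousel, 0.7 kg: aluminium plate 164 mm in diameter, 8 mm thick, hub 39 mm wide rising 22 mm above it, and four identical upright capped pots fixed on the plate (27 mm wide, 45 mm tall, centres 62 mm from the axis). Point on the axis, level with the plate's upper face; z up; the pots stand in its +x, +y, -x and -y directions.
- seat (a point): Fixed point on the spindle's axis where carousel_mid lies when the carousel is fully home; a riding carousel is 13 mm higher. The carousel turns on the steel spindle (20 mm wide, fixed, tip 54 mm above this point). The axes are those of the analyser's box; the angle at which the carousel fits differs each time and is not given by them.
- hub_top (a point): Carousel's axis at the top of its hub. Under the plate, out of sight, three lugs ride on the drive plate. They fit its gaps at one angle only in a full turn (within about 3 degrees); there the carousel drops 13 mm by its own weight and locks to the drive. Until then it turns either way at 1 to 3 N on a pot. Pushed at a pot at up to about 0.07 m/s it drops as it passes.
- analyser: White analyser box 220 x 220 x 70 mm, fixed to the counter, the spindle at its middle; origin under its centre, x and y along its sides. The drive plate lies on its top, hidden under the carousel.
- drive (a joint): Wind-up of the analyser's drive plate, rad, positive anticlockwise from above: 0 at rest, spring-centred (2 N m/rad, about 32 N per rad at a pot). A riding carousel drags it by less than 0.1; once the carousel has dropped, pushing on winds it, and beyond 0.45 either way the drive is strained.
- start_roller (a point): Centre of the white roller (30 mm diameter, 16 mm wide along x) on top of the start switch's steel lever (14 mm wide, pivot 88 mm below this point). Upright, it is 150 mm above the counter. x is along the pivot, z up the lever, y the sideways direction in which it swings. The switch's body beside it (-x side) is 50 x 45 mm, 102 mm tall with its rubber pin, on a foot 90 x 80 mm, fixed.
- start_lever (a joint): Angle of the switch's lever, rad: 0 upright, spring-centred (0.45 N m/rad, about 2.5 N at the roller to trip). Positive swings the roller to its -y side, negative to its +y side; it trips at 0.4 rad either way (roller moved about 35 mm sideways) and stops at 0.9.
- pill_bottle: White jar with a blue cap, 62 mm diameter, 95 mm tall, beyond the switch; origin under its centre. Leave in place.
- amber_bottle: Amber bottle, 52 mm diameter, 100 mm tall, on the robot's side of the switch; origin under its centre. Leave in place.
- counting_tray: White tablet counting tray 100 x 180 x 22 mm, at the far side of the counter; origin under its centre. Leave in place.
- bowl_mid (a point): Round steel bowl, 120 mm diameter, 50 mm tall, right front of the robot; point on its axis half-way up. Leave in place.
- spatula: Blue spatula 190 mm long lying at the left front; origin near its middle. Leave in place.
- carton: White carton 190 x 90 x 70 mm on the left; origin under its centre. Leave in place.

How it is judged:
By the outcome, as a careful person would: the job done as asked, in the order asked, and still so for the second after the job is handed in, with the robot touching nothing.
It also fails if it takes over 64 s, if anything falls off the work surface, if the arm or the gripper's body presses on something with over 40 N, if the wrist force passes 120 N, or if a joint passes its speed limit or range.

## Robot

A 6-joint arm with a two-finger parallel gripper is mounted at the origin on the work surface. World frame = base frame: x ahead of the robot, y to its left, z up, the work surface at z = 0. Lengths are in m, angles in rad, forces in N, time in s.
With the tool pointing down it reaches from about 0.375 to 0.9 m from the base axis. Payload 3.1 kg.
Tool frame: the origin (TCP) lies midway between the tips of the shut fingers; the grasp point (between the pads) lies 19 mm behind it; z points along the fingers, y is the line along which they close (so a half turn about z gives the same grasp; the last joint's range is limited). The gripper opens to 85 mm and grips with 20 to 120 N. Pads are 22 mm wide; open, the fingers measure 114 mm over their backs; the gripper's body (76 mm by 85 mm) begins 54 mm behind the grasp point. The pads swing forward as they close: fully open they stand 13 mm farther back than shut.
Start: joints at [1.147, 0.527, 1.433, -0, 1.181, -0.178], TCP at [0.152, 0.606, 0.231] pointing down, gripper open.
Joint ranges: [-3.08, 3.08], [-0.75, 2.2], [0.22, 2.44], [-1.43, 4.57], [0, 2.65], [-2.85, 2.85]. Speed limits (rad/s): [2.79, 2.79, 3.14, 3.14, 3.14, 3.14].

## Interface

Orientations are given as a unit quaternion [x, y, z, w].
In Python, from station import manip gives the robot as it stands. The module is installed in compiled form; this text tells all that it offers.
- The arm moves only by the tool apply_moves, never from a script. Its arguments are lists of equal length, an entry for each row: "claw": the gripper's target within -1 to 1 (fully open at 1, half-way at 0, shut at -1); "travel": the shift along the tool's x, y, z scaled (see below), a list of three; "turn": the turn, a rotation vector about the tool's x, y, z scaled (see below), a list of three. In form: {"claw": [claw, ...], "travel": [[dx, dy, dz], ...], "turn": [[rx, ry, rz], ...]}. A call has 1 to 5 rows; each row is the pose to reach, as a shift and turn from the pose commanded when the call began, along the tool's axes at that moment, turning the shorter way round; what a row does not reach only later rows make up. The controller multiplies each number of a shift by 800 mm and each number of a turn by 180 degrees. A row lasts 1/12 s, in which the tool goes at most 41.7 mm and 7.16 degrees, less where a joint would pass 70% of its speed; a pose out of reach is approached as far as the arm can. A call with a number of a shift or a turn outside -1 to 1 is refused whole. A call with a gripper value outside its range is refused whole. The fingers move at their own pace and stop on an object; "newtons" is the grip in N (left out, the last holds). Time passes only in rows, so rows that repeat a pose let the fingers close. It gives the time, the measured TCP pose, the force, the opening and the grip force at its end, in the units of the state.
- manip.sense(): the state, without advancing time (a new reading comes with each control period).
- manip.snapshot(name): name is "side" or "top" or "wrist"; returns a dict with "pixels" (420x560x3 uint8, red, green, blue), "depth" (420x560 float32, m along the optical axis (not along the pixel's ray), 0 where there is no reading), "intrinsics" (3x3 intrinsics, pixels), "R" (3x3) and "t" (3): a world point X has camera coordinates R X + t. Camera axes: x right, y down, z forward; pixel columns grow to the right and rows downward; lengths in m; the calibration is good to about 2 mm. The wrist camera is an equidistant fisheye: a pixel r from the principal point sees the ray r / f radians off the axis. A picture is of the moment at which its call begins.
- manip.sign_off(): hands the job in; it is judged then, once.
The state is a dict: "t": time; "q": joint angles; "qd": joint speeds; "tau": joint torques, N m; "tcp_pos": TCP position; "tool_rot": TCP orientation; "force": force on the tool from outside, world axes, zero at the start; "ft_torque": the same for the moment, N m; "finger_gap": opening from 0.0 (shut) to 1.0 (fully open); "gripper_force": force on a finger pad.
Only numpy, scipy, OpenCV 4.12 (cv2) and the standard library are available. Lean on these libraries where they do the work, as an engineer would, in place of code of your own. Each camera call takes 0.05 s, during which the arm holds its last target. There are 200 camera calls.

## Working session

There is one attempt and no reset: what is moved stays moved. The work goes in short steps, Python scripts to look and compute and a tool call to move; the robot and the scene stay as the last step left them, time stands still between calls to the robot, and variables do not carry over. Pictures are saved under pics/ and viewed, at most 10 in all, crops included, and the job is handed in when it is done.

Besides the shell and the picture viewer there is one more tool, called after "Request:" in YAML: its name, and indented under it one key for each argument. apply_moves: Moves the arm, as the interface text tells. Shifts and turns lie within -1 to 1; 1 stands for 800 mm of shift or 180 degrees of turn. Its arguments: {"type":"object","properties":{"claw":{"type":"array","items":{"type":"number"}},"travel":{"type":"array","items":{"type":"array","items":{"type":"number"}}},"turn":{"type":"array","items":{"type":"array","items":{"type":"number"}}},"newtons":{"type":"number"}},"required":["claw","travel","turn"]}

```bash
mkdir -p pics
python3 - <<'E'
from station import manip
import cv2,numpy as np
for n in ("side","top"):
    s=manip.snapshot(n)
    cv2.imwrite(f"pics/{n}0.png",s["pixels"][:,:,::-1]); np.savez(f"{n}0.npz",**s)
    print(n,s["intrinsics"].round(1).tolist(),(-s["R"].T@s["t"]).round(3),s["R"].round(2).tolist())
st=manip.sense();print({k:np.round(v,3).tolist() for k,v in st.items()})
E
```

```text
side [[445.6, 0.0, 286.0], [0.0, 445.6, 215.5], [0.0, 0.0, 1.0]] [ 0.379 -1.028  1.026] [[0.99, -0.14, 0.02], [-0.08, -0.65, -0.76], [0.11, 0.75, -0.65]]
top [[467.0, 0.0, 276.3], [0.0, 467.0, 206.5], [0.0, 0.0, 1.0]] [0.27  0.02  1.417] [[0.01, -1.0, -0.0], [-0.98, -0.01, -0.21], [0.21, 0.01, -0.98]]
{'t': 0.1, 'q': [1.147, 0.528, 1.434, 0.0, 1.181, -0.179], 'qd': [0.001, -0.001, -0.001, -0.002, 0.001, -0.0], 'tau': [-0.0, -44.33, -17.859, -0.0, 0.004, 0.0], 'tcp_pos': [0.152, 0.606, 0.23], 'tool_rot': [0.123, 0.992, -0.001, -0.0], 'force': [-0.542, 0.167, 0.063], 'ft_torque': [0.032, 0.005, 0.037], 'gripper_force': 0.0, 'finger_gap': 1.0}
```

View pics/side0.png

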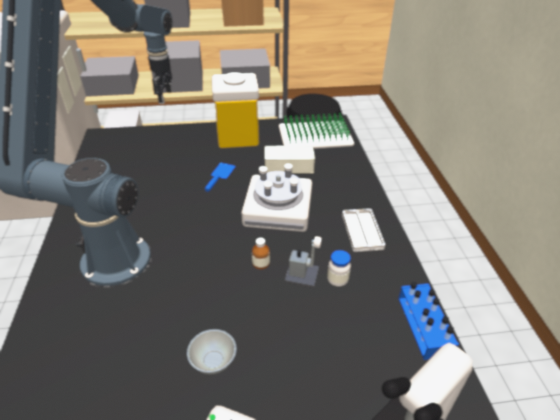

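View pics/top0.png

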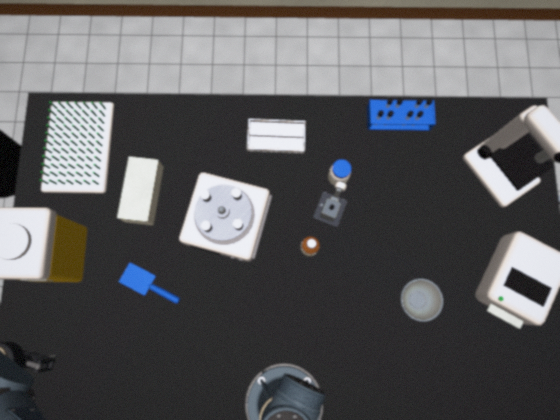

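The side view shows the analyser at about (278,200) and the switch at (303,265) with its roller at (317,242). In the top view the analyser is at about (225,215), with pots at (209,192), (237,193), (204,226) and (238,224). The roller is at (341,187), the pill jar at (341,170) and the amber bottle at (310,245).

```bash
cat > h.py <<'E'
import numpy as np,cv2
def cloud(s):
    K=s["intrinsics"];d=s["depth"];v,u=np.mgrid[:d.shape[0],:d.shape[1]]
    c=np.stack([(u-K[0,2])/K[0,0]*d,(v-K[1,2])/K[1,1]*d,d],-1)
    return (c-s["t"])@s["R"]
def plane(s,u,v,z):
    K=s["intrinsics"];r=s["R"].T@np.array([(u-K[0,2])/K[0,0],(v-K[1,2])/K[1,1],1]);o=-s["R"].T@s["t"]
    return o+r*(z-o[2])/r[2]
E
python3 - <<'E'
from h import *
for n in("side","top"):
    s=np.load(n+"0.npz");P=cloud(s);X,Y,Z=P[...,0],P[...,1],P[...,2];ok=s["depth"]>0
    def blobs(name,m,mn=4):
        k,l,st,ce=cv2.connectedComponentsWithStats((m&ok).astype(np.uint8))
        for i in range(1,k):
            if st[i,4]>=mn:
                q=P[l==i];print(n,name,st[i,4],ce[i].round(1),np.median(q,0).round(4),q.min(0).round(3),q.max(0).round(3))
    reg=(X>.3)&(X<.85)&(Y>-.3)&(Y<.45)
    blobs("table>.015",reg&(Z>.015),30)
    an=reg&(abs(Z-.07)<.006)&(Y>0.05)&(Y<.32)&(s["pixels"].min(-1)>150)
    blobs("boxtop",an,60)
    h=Z[reg&(Y>.08)&(Y<.30)&(X>.45)&(X<.70)];c,e=np.histogram(h,np.arange(.06,.19,.004));print(list(zip(e.round(3),c)))
    blobs("high",reg&(Z>.118)&(Y>-.25)&(Y<.32),4)
    k=cv2.findContours((reg&(Z>.05)&(Z<.076)&(Y>.05)&(Y<.33)&(X<.72)&ok).astype(np.uint8),0,2)[0]
c=cv2.imread("pics/top0.png")
a=cv2.resize(c[160:270,170:280],None,fx=5,fy=5,interpolation=2);b=cv2.resize(c[150:260,290:360][:, :48+2],(250,550),interpolation=2)
b=cv2.resize(c[150:260,305:355],(250,550),interpolation=2)
cv2.imwrite("pics/crop1.png",np.hstack([a,b]))
E
```

```text
side table>.015 4371 [279.5 191.9] [0.5423 0.1411 0.0709] [0.401 0.04  0.015] [0.704 0.45  0.16 ]
side table>.015 39 [214.  178.6] [0.3126 0.3691 0.0198] [0.301 0.334 0.015] [0.328 0.395 0.026]
side table>.015 317 [362.5 229.5] [0.7996 0.0122 0.0207] [ 0.748 -0.063  0.015] [0.85  0.128 0.028]
side table>.015 631 [301.7 260.7] [ 0.5594 -0.151   0.0779] [ 0.523 -0.183  0.015] [ 0.614 -0.103  0.168]
side table>.015 385 [259.9 253.4] [ 0.4455 -0.0891  0.0628] [ 0.421 -0.104  0.015] [ 0.471 -0.06   0.106]
side table>.015 608 [338.5 266.9] [ 0.6654 -0.1825  0.0715] [ 0.639 -0.198  0.015] [ 0.701 -0.136  0.101]
side table>.015 165 [406.8 290.8] [ 0.8395 -0.282   0.0552] [ 0.827 -0.3    0.016] [ 0.85  -0.26   0.096]
side boxtop 1212 [277.5 202.9] [0.5244 0.1176 0.0705] [0.404 0.05  0.064] [0.66  0.31  0.076]
[(np.float64(0.06), np.int64(33)), (np.float64(0.064), np.int64(111)), (np.float64(0.068), np.int64(442)), (np.float64(0.072), np.int64(261)), (np.float64(0.076), np.int64(45)), (np.float64(0.08), np.int64(32)), (np.float64(0.084), np.int64(37)), (np.float64(0.088), np.int64(15)), (np.fl
[... 3215 characters left out ...]
64(0.168), np.int64(0)), (np.float64(0.172), np.int64(0)), (np.float64(0.176), np.int64(0)), (np.float64(0.18), np.int64(0)), (np.float64(0.184), np.int64(0))]
top high 95 [340.  186.9] [ 0.5977 -0.1492  0.1583] [ 0.587 -0.167  0.121] [ 0.612 -0.136  0.17 ]
top high 95 [236.4 193.5] [0.5766 0.139  0.1525] [0.566 0.127 0.118] [0.592 0.152 0.16 ]
top high 92 [205.2 195.2] [0.5705 0.2257 0.1527] [0.56  0.214 0.12 ] [0.586 0.24  0.159]
top high 158 [222.  210.5] [0.5299 0.1782 0.1314] [0.514 0.161 0.119] [0.552 0.199 0.155]
top high 91 [237.6 223.9] [0.49   0.1321 0.1526] [0.48 0.12 0.12] [0.504 0.146 0.158]
top high 95 [206.1 225.9] [0.4836 0.2192 0.1524] [0.473 0.208 0.12 ] [0.498 0.233 0.158]
```

View pics/crop1.png

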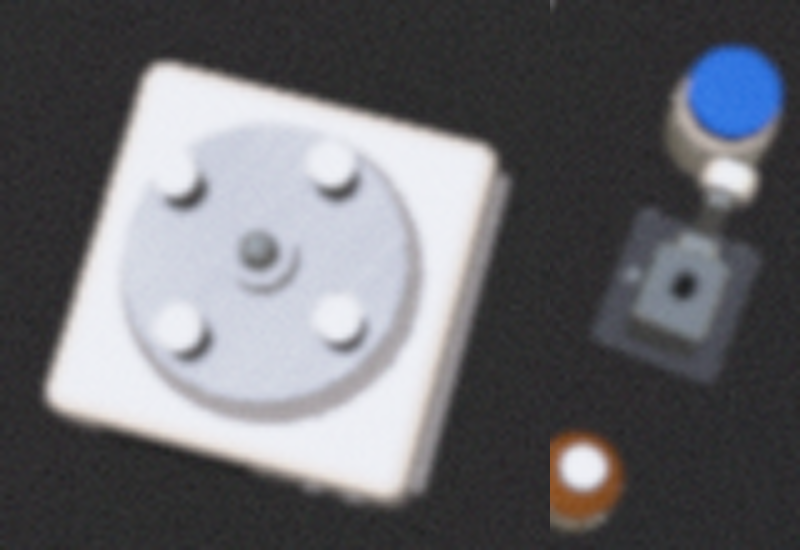

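The crop confirms four pots (caps near top-view (205,195), (236,193), (206,226) and (238,224)) around an axis at about (0.532, 0.178), riding with the plate top at 0.108. The switch body is at (332,207) and its roller at (341,186).

```bash
cat >> h.py <<'E'
from scipy.spatial.transform import Rotation as Ro
def moves(st,targets):
    R=Ro.from_quat(st["tool_rot"])
    for t in targets: print(np.round(t,3),"->",np.round(R.inv().apply(np.array(t)-st["tcp_pos"])/.8,4).tolist())
E
python3 - <<'E'
from h import *
from station import manip
s=np.load("top0.npz");P=cloud(s)
# caps: white blobs above z .14
m=((P[...,2]>.143)&(s["depth"]>0)&(P[...,1]>.05)&(P[...,1]<.32)&(P[...,0]>.4)&(P[...,0]<.7)&(s["pixels"].min(-1)>190)).astype(np.uint8)
k,l,st,ce=cv2.connectedComponentsWithStats(m);pts=[]
for i in range(1,k):
    if st[i,4]>20: pts.append(plane(s,*ce[i],.153)[:2]); 
pts=np.array(pts);c=pts.mean(0);d=pts-c
print("axis",c.round(4),"r",np.hypot(*d.T).round(4),"ang",np.degrees(np.arctan2(d[:,1],d[:,0])).round(1))
body=plane(s,332,207.4,.102);print("body",body.round(4))
r=(P[...,2]>.145)&(P[...,1]<-.1)&(P[...,0]<.64)&(P[...,0]>.5)&(s["pixels"].min(-1)>150)
v,u=np.nonzero(r);rr=plane(s,u.mean(),v.mean(),.158);print("roller",rr.round(4),len(u))
f=(P[...,2]<.03)&(P[...,2]>.006)&(abs(P[...,1]+.14)<.075)&(abs(P[...,0]-.56)<.09)
x=rr-body;print("x dir deg",np.degrees(np.arctan2(x[1],x[0])),np.hypot(x[0],x[1]))
b=((P[...,2]>.06)&(P[...,2]<.078)&(P[...,1]>.03)&(P[...,1]<.32)&(P[...,0]>.38)&(P[...,0]<.68)&(s["depth"]>0))
print("box rect",cv2.minAreaRect(P[b][:,:2].astype(np.float32)))
S=manip.sense();print(S["tcp_pos"]);a=np.radians(96)
moves(S,[(c[0]+.062*np.cos(a),c[1]+.062*np.sin(a),z) for z in(.231,.121)])
E
```

```text
axis [0.5333 0.1807] r [0.062  0.0616 0.0619 0.0621] ang [ -40.8   49.2 -130.7  138.9]
body [ 0.5507 -0.1331  0.102 ]
roller [ 0.6029 -0.1508  0.158 ] 56
x dir deg -18.75665519404039 0.05520318667963733
box rect ((0.530834972858429, 0.1802464723587036), (0.2191215455532074, 0.22254589200019836), 75.68602752685547)
[0.15177782 0.60562123 0.23042493]
[0.527 0.242 0.231] -> [-0.5652, -0.3264, -0.0003]
[0.527 0.242 0.121] -> [-0.5653, -0.3261, 0.1372]
```

Request:
apply_moves:
  claw: [-1, -1, -1, -1, -1]
  travel:
    - [-0.565, -0.326, 0]
    - [-0.565, -0.326, 0]
    - [-0.565, -0.326, 0]
    - [-0.565, -0.326, 0]
    - [-0.565, -0.326, 0]
  turn:
    - [0, 0, 0]
    - [0, 0, 0]
    - [0, 0, 0]
    - [0, 0, 0]
    - [0, 0, 0]

```text
t: 0.52
tcp_pos: [0.3024, 0.4597, 0.2309]
tool_rot: [0.122, 0.993, -0.0, -0.0]
force: [-0.0, -0.3, -0.1]
finger_gap: 0.298
gripper_force: 0.0
```

Run:
```python
from h import *
from station import manip
S=manip.sense();print(S["tcp_pos"],S["finger_gap"],S["t"]);moves(S,[(.527,.242,.23)])
```

```text
[0.30238943 0.45969734 0.2309406 ] 0.2975696367640553 0.5167
[0.527 0.242 0.23 ] -> [-0.3384, -0.1959, 0.0012]
```

Request:
apply_moves:
  claw: [-1, -1, -1, -1, -1]
  travel:
    - [-0.338, -0.196, 0]
    - [-0.338, -0.196, 0]
    - [-0.338, -0.196, 0]
    - [-0.338, -0.196, 0]
    - [-0.338, -0.196, 0]
  turn:
    - [0, 0, 0]
    - [0, 0, 0]
    - [0, 0, 0]
    - [0, 0, 0]
    - [0, 0, 0]

```text
t: 0.93
tcp_pos: [0.4519, 0.3143, 0.231]
tool_rot: [0.123, 0.992, -0.0, -0.0]
force: [0.2, 0.3, -0.9]
finger_gap: 0.001
gripper_force: 0.0
```

Run:
```python
from h import *
from station import manip
S=manip.sense();print(S["tcp_pos"],S["finger_gap"],S["t"]);moves(S,[(.527,.242,.23)])
```

```text
[0.45194877 0.31429873 0.23100988] 0.0005598060999991263 0.9333
[0.527 0.242 0.23 ] -> [-0.113, -0.0648, 0.0012]
```

Request:
apply_moves:
  claw: [-1, -1, -1, -1, -1]
  travel:
    - [-0.113, -0.065, 0]
    - [-0.113, -0.065, 0]
    - [-0.113, -0.065, 0]
    - [-0.113, -0.065, 0.05]
    - [-0.113, -0.065, 0.09]
  turn:
    - [0, 0, 0]
    - [0, 0, 0]
    - [0, 0, 0]
    - [0, 0, 0]
    - [0, 0, 0]

```text
t: 1.35
tcp_pos: [0.5288, 0.2422, 0.1593]
tool_rot: [0.124, 0.992, 0.001, 0.002]
force: [-1.0, 0.6, -1.8]
finger_gap: 0.001
gripper_force: 0.0
```

Run:
```python
from h import *
from station import manip
S=manip.sense();print(S["tcp_pos"],S["t"],S["force"]);moves(S,[(.527,.242,.121)])
s=manip.snapshot("wrist");cv2.imwrite("pics/w1.png",s["pixels"][:,:,::-1])
```

```text
[0.52882257 0.2421772  0.15927735] 1.35 [-0.95287762  0.60738184 -1.79062009]
[0.527 0.242 0.121] -> [0.0023, -0.0009, 0.0478]
```

View pics/w1.png

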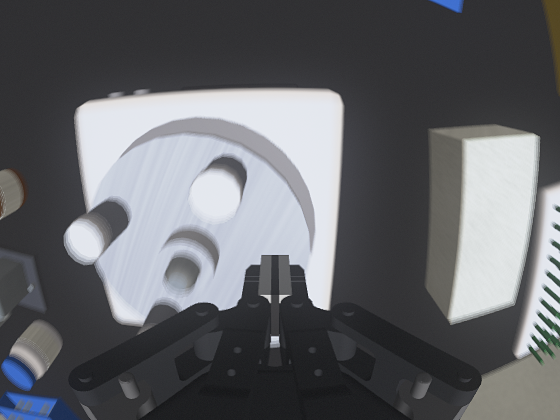

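The wrist picture shows the shut fingers coming down between two pots: the gap is clear at (268,280), with a pot cap at (215,195) and the hub at (185,270).

Request:
apply_moves:
  claw: [-1, -1, -1]
  travel:
    - [0, 0, 0.023]
    - [0, 0, 0.046]
    - [0, 0, 0.046]
  turn:
    - [0, 0, 0]
    - [0, 0, 0]
    - [0, 0, 0]

```text
t: 1.65
tcp_pos: [0.5235, 0.243, 0.1196]
tool_rot: [0.123, 0.992, -0.001, -0.004]
force: [-0.6, 1.0, -0.5]
finger_gap: -0.0
gripper_force: 0.0
```

```bash
cat > look.py <<'E'
from h import *
from station import manip
import sys
s=manip.snapshot("top");P=cloud(s);S=manip.sense()
X,Y,Z=P[...,0],P[...,1],P[...,2];r=np.hypot(X-.5325,Y-.18)
m=(s["depth"]>0)&(r>.025)&(r<.08)&(Z>.08)&(Z<.118);print("plate z",np.median(Z[m]).round(4),m.sum())
p=np.array(S["tcp_pos"]);a=np.degrees(np.arctan2(p[1]-.18,p[0]-.5325));print("t",S["t"],"tcp",p.round(4),"ang",a.round(1),"F",np.round(S["force"],1))
E
python3 look.py
python3 - <<'E'
from h import *
R=Ro.from_quat([.123,.9924,0,0]);A=94.5
for k in range(25):
    a0=A+15*k;f=lambda a:.062*np.array([np.cos(np.radians(a)),np.sin(np.radians(a)),0])
    print(a0,[ (R.inv().apply(f(a0+3.75*j)-f(a0))/.8).round(4)[:2].tolist() for j in(1,2,3,4)])
E
```

```text
plate z 0.1085 1418
t 1.7 tcp [0.5245 0.2434 0.1212] ang 97.2 F [-0.7  0.7 -0.1]
94.5 [[0.0048, -0.0018], [0.0094, -0.0039], [0.0139, -0.0062], [0.0182, -0.0089]]
109.5 [[0.0041, -0.0029], [0.0081, -0.0062], [0.0118, -0.0096], [0.0152, -0.0133]]
124.5 [[0.0032, -0.0039], [0.0062, -0.008], [0.0089, -0.0123], [0.0113, -0.0168]]
139.5 [[0.0021, -0.0046], [0.0039, -0.0094], [0.0054, -0.0142], [0.0065, -0.0191]]
154.5 [[0.0008, -0.005], [0.0013, -0.01], [0.0015, -0.0151], [0.0014, -0.0202]]
169.5 [[-0.0005, -0.005], [-0.0013, -0.0101], [-0.0024, -0.015], [-0.0039, -0.0199]]
184.5 [[-0.0018, -0.0048], [-0.0039, -0.0094], [-0.0062, -0.0139], [-0.0089, -0.0182]]
199.5 [[-0.0029, -0.0041], [-0.0062, -0.0081], [-0.0096, -0.0118], [-0.0133, -0.0152]]
214.5 [[-0.0039, -0.0032], [-0.008, -0.0062], [-0.0123, -0.0089], [-0.0168, -0.0113]]
229.5 [[-0.0046, -0.0021], [-0.0094, -0.0039], [-0.0142, -0.0054], [-0.0191, -0.0065]]
244.5 [[-0.005, -0.0008], [-0.01, -0.0013], [-0.0151, -0.0015], [-0.0202, -0.0014]]
259.5 [[-0.005, 0.0005], [-0.0101, 0.0013], [-0.015, 0.0024], [-0.0199, 0.0039]]
274.5 [[-0.0
[... 330 characters left out ...]
0008, 0.005], [-0.0013, 0.01], [-0.0015, 0.0151], [-0.0014, 0.0202]]
349.5 [[0.0005, 0.005], [0.0013, 0.0101], [0.0024, 0.015], [0.0039, 0.0199]]
364.5 [[0.0018, 0.0048], [0.0039, 0.0094], [0.0062, 0.0139], [0.0089, 0.0182]]
379.5 [[0.0029, 0.0041], [0.0062, 0.0081], [0.0096, 0.0118], [0.0133, 0.0152]]
394.5 [[0.0039, 0.0032], [0.008, 0.0062], [0.0123, 0.0089], [0.0168, 0.0113]]
409.5 [[0.0046, 0.0021], [0.0094, 0.0039], [0.0142, 0.0054], [0.0191, 0.0065]]
424.5 [[0.005, 0.0008], [0.01, 0.0013], [0.0151, 0.0015], [0.0202, 0.0014]]
439.5 [[0.005, -0.0005], [0.0101, -0.0013], [0.015, -0.0024], [0.0199, -0.0039]]
454.5 [[0.0048, -0.0018], [0.0094, -0.0039], [0.0139, -0.0062], [0.0182, -0.0089]]
```

Request:
apply_moves:
  claw: [-1, -1, -1, -1]
  travel:
    - [0.005, -0.002, 0]
    - [0.009, -0.004, 0]
    - [0.014, -0.006, 0]
    - [0.018, -0.009, 0]
  turn:
    - [0, 0, 0]
    - [0, 0, 0]
    - [0, 0, 0]
    - [0, 0, 0]

```text
t: 2.03
tcp_pos: [0.5102, 0.2404, 0.1237]
tool_rot: [0.122, 0.992, 0.0, 0.001]
force: [0.6, 0.4, -0.4]
finger_gap: -0.001
gripper_force: 0.0
```

```bash
python3 look.py
```

```text
plate z 0.1086 1398
t 2.0833 tcp [0.5091 0.24   0.1234] ang 111.3 F [-1.3  0.   0.4]
```

Request:
apply_moves:
  claw: [-1, -1, -1, -1]
  travel:
    - [0.004, -0.003, 0]
    - [0.008, -0.006, 0]
    - [0.012, -0.0095, 0]
    - [0.015, -0.013, 0]
  turn:
    - [0, 0, 0]
    - [0, 0, 0]
    - [0, 0, 0]
    - [0, 0, 0]

```text
t: 2.42
tcp_pos: [0.4969, 0.233, 0.123]
tool_rot: [0.123, 0.992, 0.0, 0.001]
force: [2.0, 0.4, 0.7]
finger_gap: -0.003
gripper_force: 1.0
```

```bash
python3 look.py
```

```text
plate z 0.1086 1287
t 2.4667 tcp [0.4955 0.2325 0.1227] ang 125.2 F [0.6 0.4 0.3]
```

Request:
apply_moves:
  claw: [-1, -1, -1, -1]
  travel:
    - [0.003, -0.004, 0]
    - [0.006, -0.008, 0]
    - [0.009, -0.0125, 0]
    - [0.0115, -0.017, 0]
  turn:
    - [0, 0, 0]
    - [0, 0, 0]
    - [0, 0, 0]
    - [0, 0, 0]

```text
t: 2.8
tcp_pos: [0.4832, 0.2218, 0.1223]
tool_rot: [0.123, 0.992, -0.0, -0.001]
force: [1.0, 1.3, -0.6]
finger_gap: 0.001
gripper_force: 0.8
```

```bash
python3 look.py
```

```text
plate z 0.1087 1107
t 2.85 tcp [0.4822 0.2212 0.1222] ang 140.7 F [-0.1  2.6  0. ]
```

Request:
apply_moves:
  claw: [-1, -1, -1, -1]
  travel:
    - [0.0015, -0.005, 0]
    - [0.003, -0.01, 0]
    - [0.004, -0.0145, 0]
    - [0.005, -0.0195, 0]
  turn:
    - [0, 0, 0]
    - [0, 0, 0]
    - [0, 0, 0]
    - [0, 0, 0]

```text
t: 3.18
tcp_pos: [0.4764, 0.2076, 0.1225]
tool_rot: [0.123, 0.992, 0.0, 0.0]
force: [0.7, 1.5, -0.1]
finger_gap: 0.002
gripper_force: 0.9
```

```bash
python3 look.py
```

```text
plate z 0.1087 903
t 3.2333 tcp [0.4756 0.2069 0.1224] ang 154.7 F [0.9 0.3 0.4]
```

Request:
apply_moves:
  claw: [-1, -1, -1, -1]
  travel:
    - [0.0005, -0.005, 0]
    - [0.001, -0.01, 0]
    - [0.001, -0.015, 0]
    - [0.0005, -0.02, 0]
  turn:
    - [0, 0, 0]
    - [0, 0, 0]
    - [0, 0, 0]
    - [0, 0, 0]

```text
t: 3.57
tcp_pos: [0.4723, 0.1922, 0.1227]
tool_rot: [0.123, 0.992, 0.0, 0.0]
force: [0.7, 2.2, -1.3]
finger_gap: 0.001
gripper_force: 1.2
```

```bash
python3 look.py
```

```text
plate z 0.1085 779
t 3.6167 tcp [0.4717 0.1914 0.1225] ang 169.3 F [ 0.7 -0.1  0.6]
```

Request:
apply_moves:
  claw: [-1, -1, -1, -1]
  travel:
    - [-0.0005, -0.005, 0]
    - [-0.0015, -0.01, 0]
    - [-0.0025, -0.015, 0]
    - [-0.004, -0.02, 0]
  turn:
    - [0, 0, 0]
    - [0, 0, 0]
    - [0, 0, 0]
    - [0, 0, 0]

```text
t: 3.95
tcp_pos: [0.4706, 0.1758, 0.1224]
tool_rot: [0.123, 0.992, -0.0, -0.001]
force: [0.8, 1.8, -0.2]
finger_gap: 0.003
gripper_force: 0.8
```

```bash
python3 look.py
```

```text
plate z 0.1085 519
t 4.0 tcp [0.4705 0.175  0.1223] ang -175.4 F [-0.3  0.1  0.2]
```

Request:
apply_moves:
  claw: [-1, -1, -1, -1]
  travel:
    - [-0.002, -0.005, 0]
    - [-0.004, -0.0095, 0]
    - [-0.006, -0.014, 0]
    - [-0.009, -0.018, 0]
  turn:
    - [0, 0, 0]
    - [0, 0, 0]
    - [0, 0, 0]
    - [0, 0, 0]

```text
t: 4.33
tcp_pos: [0.474, 0.16, 0.1223]
tool_rot: [0.123, 0.992, -0.0, -0.001]
force: [-0.7, 1.6, -0.2]
finger_gap: 0.001
gripper_force: 0.6
```

```bash
cat > look.py <<'E'
from h import *
from station import manip
for n in("top","side"):
    s=manip.snapshot(n);P=cloud(s)
    X,Y,Z=P[...,0],P[...,1],P[...,2];r=np.hypot(X-.5325,Y-.18)
    m=(s["depth"]>0)&(r>.025)&(r<.08)&(Z>.085)&(Z<.118);print(n,"plate z",np.median(Z[m]).round(4),m.sum())
S=manip.sense();p=np.array(S["tcp_pos"]);a=np.degrees(np.arctan2(p[1]-.18,p[0]-.5325));print("t",S["t"],"tcp",p.round(4),"ang",a.round(1),"r",np.hypot(p[1]-.18,p[0]-.5325).round(4),"F",np.round(S["force"],1))
E
python3 look.py
```

```text
top plate z 0.1083 335
side plate z 0.1095 653
t 4.4333 tcp [0.4747 0.1596 0.1224] ang -160.6 r 0.0613 F [-0.  -1.2  0.4]
```

Request:
apply_moves:
  claw: [-1, -1, -1, -1]
  travel:
    - [-0.003, -0.004, 0]
    - [-0.006, -0.008, 0]
    - [-0.0095, -0.012, 0]
    - [-0.013, -0.0155, 0]
  turn:
    - [0, 0, 0]
    - [0, 0, 0]
    - [0, 0, 0]
    - [0, 0, 0]

```text
t: 4.77
tcp_pos: [0.4821, 0.1466, 0.1225]
tool_rot: [0.123, 0.992, 0.001, -0.0]
force: [-0.4, 7.2, -2.1]
finger_gap: -0.0
gripper_force: 3.1
```

```bash
python3 look.py
```

```text
top plate z 0.0956 65
side plate z 0.0974 653
t 4.8667 tcp [0.482  0.1463 0.1224] ang -146.3 r 0.0607 F [-0.8  5.9  0. ]
```

The plate has dropped from 0.1085 to 0.096, so the carousel is home. I'll back the finger off now so the drive unwinds.

Request:
apply_moves:
  claw: [-1, -1, -1, -1, -1]
  travel:
    - [0.004, 0.005, 0]
    - [0.008, 0.01, 0]
    - [0.012, 0.0155, 0]
    - [0.016, 0.021, 0]
    - [0.02, 0.026, 0]
  turn:
    - [0, 0, 0]
    - [0, 0, 0]
    - [0, 0, 0]
    - [0, 0, 0]
    - [0, 0, 0]

```text
t: 5.28
tcp_pos: [0.4714, 0.1704, 0.1226]
tool_rot: [0.122, 0.992, -0.0, 0.0]
force: [-1.1, 0.1, -0.5]
finger_gap: 0.004
gripper_force: 0.0
```

```bash
python3 look.py
python3 - <<'E'
from h import *
from station import manip
s=manip.snapshot("wrist");cv2.imwrite("pics/w2.png",s["pixels"][:,:,::-1])
E
```

```text
top plate z 0.0957 443
side plate z 0.0973 685
t 5.3833 tcp [0.4709 0.1707 0.1226] ang -171.4 r 0.0623 F [-0.5 -0.3  0. ]
```

View pics/w2.png

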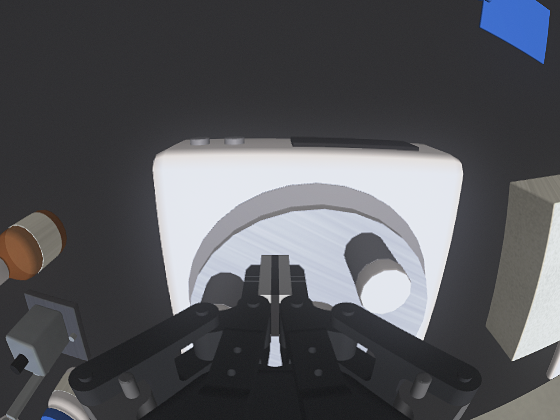

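The wrist picture shows the finger standing free between two pots, at (225,285) and (375,265). The plate is home and the force is about zero. Lifting and moving to the switch.

Request:
apply_moves:
  claw: [-1, -1, -1, -1]
  travel:
    - [0, 0, -0.045]
    - [0, 0, -0.09]
    - [0, 0, -0.13]
    - [0, 0, -0.13]
  turn:
    - [0, 0, 0]
    - [0, 0, 0]
    - [0, 0, 0]
    - [0, 0, 0]

```text
t: 5.77
tcp_pos: [0.4757, 0.1705, 0.2324]
tool_rot: [0.122, 0.992, 0.002, 0.007]
force: [0.6, 0.1, -0.3]
finger_gap: -0.0
gripper_force: 0.0
```

```bash
python3 look.py
python3 - <<'E'
from h import *
from station import manip
S=manip.sense();moves(S,[(.620,-.095,.226)])
for n in("top","side"):
    s=manip.snapshot(n);P=cloud(s);X,Y,Z=np.moveaxis(P,-1,0);m=(s["depth"]>0)
    r=m&(Z>.138)&(Z<.175)&(abs(X-.6)<.03)&(abs(Y+.15)<.03);q=P[r][:,:2].astype(np.float32);print(n,"roller",cv2.minAreaRect(q),q.mean(0))
    b=m&(Z>.075)&(Z<.11)&(X>.5)&(X<.59)&(abs(Y+.14)<.05);print("body",cv2.minAreaRect(P[b][:,:2].astype(np.float32)))
E
```

```text
top plate z 0.0958 548
side plate z 0.0973 712
t 5.8667 tcp [0.4723 0.17   0.2279] ang -170.5 r 0.061 F [-0.2 -0.4 -0.2]
[ 0.62  -0.095  0.226] -> [-0.2596, -0.2763, 0.0031]
top roller ((0.598754346370697, -0.15006870031356812), (0.028080681338906288, 0.022433998063206673), 70.43403625488281) [ 0.59901583 -0.15018596]
body ((0.5608837604522705, -0.135591059923172), (0.04441135376691818, 0.06425761431455612), 68.630615234375)
side roller ((0.5986348986625671, -0.1512874960899353), (0.030202148482203484, 0.021720362827181816), 69.00315856933594) [ 0.59877384 -0.15605837]
body ((0.5603578686714172, -0.1381300985813141), (0.044462915509939194, 0.06539562344551086), 68.87615203857422)
```

Request:
apply_moves:
  claw: [-1, -1, -1, -1, -1]
  travel:
    - [-0.26, -0.276, 0]
    - [-0.26, -0.276, 0]
    - [-0.26, -0.276, 0]
    - [-0.26, -0.276, 0]
    - [-0.26, -0.276, 0]
  turn:
    - [0, 0, 0]
    - [0, 0, 0]
    - [0, 0, 0]
    - [0, 0, 0]
    - [0, 0, 0]

```text
t: 6.38
tcp_pos: [0.5725, -0.0135, 0.2244]
tool_rot: [0.123, 0.992, 0.0, -0.002]
force: [0.4, 0.5, 0.4]
finger_gap: 0.0
gripper_force: 0.0
```

Request:
apply_moves:
  claw: [-1, -1, -1, -1]
  travel:
    - [-0.085, -0.09, 0]
    - [-0.085, -0.09, 0]
    - [-0.085, -0.09, 0]
    - [-0.085, -0.09, 0]
  turn:
    - [0, 0, 0]
    - [0, 0, 0]
    - [0, 0, 0]
    - [0, 0, 0]

```text
t: 6.72
tcp_pos: [0.6227, -0.1028, 0.2239]
tool_rot: [0.125, 0.992, -0.0, -0.001]
force: [0.3, -0.7, -0.2]
finger_gap: -0.001
gripper_force: 0.0
```

Run:
```python
from h import *
from station import manip
S=manip.sense();print(S["tcp_pos"],S["t"]);moves(S,[(.620,-.095,.226),(.620,-.095,.129)])
```

```text
[ 0.62267186 -0.10279478  0.22391154] 6.7167
[ 0.62  -0.095  0.226] -> [0.0057, 0.0086, -0.0026]
[ 0.62  -0.095  0.129] -> [0.0055, 0.0087, 0.1186]
```

Request:
apply_moves:
  claw: [-1, -1, -1, -1, -1]
  travel:
    - [0.005, 0.009, 0]
    - [0.005, 0.009, 0.04]
    - [0.005, 0.009, 0.08]
    - [0.005, 0.009, 0.118]
    - [0.005, 0.009, 0.118]
  turn:
    - [0, 0, 0]
    - [0, 0, 0]
    - [0, 0, 0]
    - [0, 0, 0]
    - [0, 0, 0]

```text
t: 7.13
tcp_pos: [0.6128, -0.0861, 0.1253]
tool_rot: [0.122, 0.993, 0.002, -0.008]
force: [-0.5, 1.0, -0.2]
finger_gap: -0.002
gripper_force: 0.0
```

Run:
```python
from h import *
from station import manip
s=manip.snapshot("side");cv2.imwrite("pics/s2.png",cv2.resize(s["pixels"][190:300,240:380,::-1],None,fx=4,fy=4))
S=manip.sense();print(S["tcp_pos"],S["t"],S["force"]);moves(S,[(.610,-.1215,.129),(.5906,-.1735,.129)])
```

```text
[ 0.61497554 -0.08689462  0.12834688] 7.1833 [0.59294123 0.20147579 0.25190756]
[ 0.61  -0.122  0.129] -> [-0.0044, -0.0435, -0.0009]
[ 0.591 -0.174  0.129] -> [0.0034, -0.1124, -0.0009]
```

View pics/s2.png

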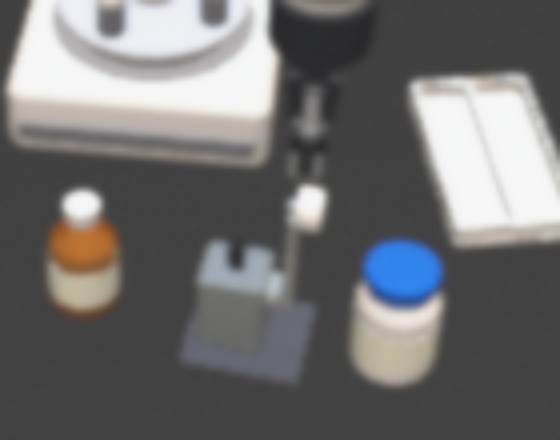

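The side view shows the finger at crop (308,170) beside the roller at (308,208). The lever is upright and nothing is touching it.

Request:
apply_moves:
  claw: [-1, -1, -1, -1, -1]
  travel:
    - [-0.004, -0.011, 0]
    - [-0.004, -0.022, 0]
    - [-0.004, -0.033, 0]
    - [-0.004, -0.044, 0]
    - [-0.003, -0.055, 0]
  turn:
    - [0, 0, 0]
    - [0, 0, 0]
    - [0, 0, 0]
    - [0, 0, 0]
    - [0, 0, 0]

```text
t: 7.6
tcp_pos: [0.6116, -0.135, 0.1337]
tool_rot: [0.123, 0.992, -0.0, 0.002]
force: [-0.2, 1.5, 0.5]
finger_gap: 0.002
gripper_force: 0.5
```

Run:
```python
from h import *
from station import manip
S=manip.sense();print(S["tcp_pos"],S["t"],S["force"]);moves(S,[(.5906,-.1735,.129)])
```

```text
[ 0.61157506 -0.13504433  0.13374103] 7.6 [-0.24290757  1.51402504  0.45841471]
[ 0.591 -0.174  0.129] -> [0.0137, -0.053, 0.0059]
```

Request:
apply_moves:
  claw: [-1, -1, -1, -1, -1]
  travel:
    - [0.003, -0.011, 0.002]
    - [0.006, -0.022, 0.004]
    - [0.009, -0.033, 0.006]
    - [0.012, -0.044, 0.006]
    - [0.013, -0.053, 0.006]
  turn:
    - [0, 0, 0]
    - [0, 0, 0]
    - [0, 0, 0]
    - [0, 0, 0]
    - [0, 0, 0]

```text
t: 8.02
tcp_pos: [0.5889, -0.1717, 0.1264]
tool_rot: [0.123, 0.992, 0.001, -0.002]
force: [0.7, 3.8, -1.7]
finger_gap: 0.004
gripper_force: 2.0
```

Run:
```python
from h import *
from station import manip
for n in("side","top"):
    s=manip.snapshot(n);P=cloud(s);X,Y,Z=np.moveaxis(P,-1,0)
    m=(s["depth"]>0)&(Z>.115)&(Z<.16)&(abs(X-.59)<.04)&(Y<-.175)&(Y>-.24)&(s["pixels"].min(-1)>140)
    q=P[m];print(n,len(q),np.median(q,0) if len(q) else "",q.min(0),q.max(0))
    if n=="side":cv2.imwrite("pics/s3.png",cv2.resize(s["pixels"][190:300,240:380,::-1],None,fx=4,fy=4))
S=manip.sense();print(S["tcp_pos"],S["t"],S["force"])
```

```text
side 81 [ 0.58066713 -0.20290101  0.14256529] [ 0.56911204 -0.21589867  0.11609448] [ 0.59531414 -0.17784666  0.14995228]Traceback (most recent call last):
  File "<stdin>", line 6, in <module>
    return umr_minimum(a, axis, None, out, keepdims, initial, where)
ValueError: zero-size array to reduction operation minimum which has no identity
```

View pics/s3.png

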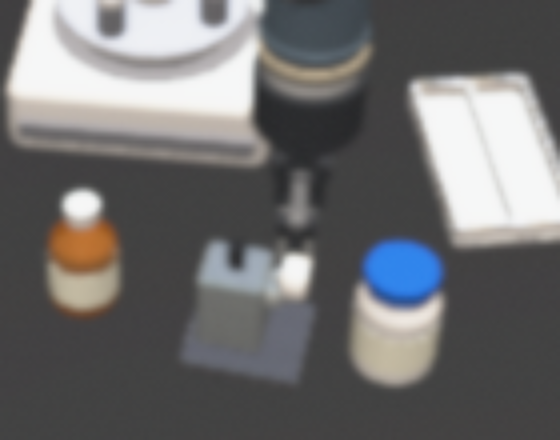

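The picture shows the roller at crop (295,275), swung about 50 mm over at 3.8 N, so the switch has tripped. I'll retreat the same way and let the lever come back with the finger.

Request:
apply_moves:
  claw: [-1, -1, -1, -1, -1]
  travel:
    - [-0.003, 0.013, 0]
    - [-0.006, 0.026, 0]
    - [-0.009, 0.039, 0]
    - [-0.011, 0.052, 0]
    - [-0.012, 0.065, 0]
  turn:
    - [0, 0, 0]
    - [0, 0, 0]
    - [0, 0, 0]
    - [0, 0, 0]
    - [0, 0, 0]

```text
t: 8.53
tcp_pos: [0.6135, -0.1228, 0.1274]
tool_rot: [0.122, 0.993, -0.0, 0.0]
force: [0.1, -0.4, 0.1]
finger_gap: 0.0
gripper_force: 0.0
```

Request:
apply_moves:
  claw: [-1, -1, -1, -1, -1]
  travel:
    - [-0.002, 0.02, 0]
    - [-0.003, 0.045, 0]
    - [-0.003, 0.06, -0.03]
    - [-0.003, 0.07, -0.07]
    - [-0.003, 0.08, -0.12]
  turn:
    - [0, 0, 0]
    - [0, 0, 0]
    - [0, 0, 0]
    - [0, 0, 0]
    - [0, 0, 0]

```text
t: 8.95
tcp_pos: [0.6289, -0.0603, 0.2216]
tool_rot: [0.122, 0.993, 0.0, -0.003]
force: [0.8, -0.9, -0.8]
finger_gap: -0.001
gripper_force: 0.0
```

Request:
apply_moves:
  claw: [-1, -1, -1, -1, -1]
  travel:
    - [0, 0, -0.02]
    - [0, 0, -0.02]
    - [0, 0, -0.02]
    - [0, 0, -0.02]
    - [0, 0, -0.02]
  turn:
    - [0, 0, 0]
    - [0, 0, 0]
    - [0, 0, 0]
    - [0, 0, 0]
    - [0, 0, 0]

```text
t: 9.37
tcp_pos: [0.6292, -0.0621, 0.2374]
tool_rot: [0.123, 0.992, 0.0, -0.002]
force: [-0.2, 0.9, -0.0]
finger_gap: 0.002
gripper_force: 0.0
```

```bash
python3 look.py
python3 - <<'E'
from h import *
from station import manip
s=manip.snapshot("side");P=cloud(s);X,Y,Z=np.moveaxis(P,-1,0)
r=(s["depth"]>0)&(Z>.138)&(Z<.175)&(abs(X-.6)<.03)&(abs(Y+.15)<.03);print("roller",P[r].mean(0),P[r].max(0))
def top(lo,hi,zl):
    m=(s["depth"]>0)&(X>lo[0])&(X<hi[0])&(Y>lo[1])&(Y<hi[1])&(Z>zl);return m.sum(),np.median(P[m],0).round(3)
s0=dict(np.load("side0.npz"));d=cv2.absdiff(s["pixels"],s0["pixels"]).max(-1)
cv2.imwrite("pics/s4.png",np.hstack([s["pixels"][130:310,190:400,::-1],cv2.cvtColor(d[130:310,190:400],8)]).repeat(2,0).repeat(2,1)[:, :800])
E
```

```text
top plate z 0.0958 1055
side plate z 0.0975 728
t 9.4667 tcp [ 0.6295 -0.0625  0.2375] ang -68.2 r 0.2611 F [-0.5 -0.3  0.2]
roller [ 0.59847486 -0.15620581  0.1565203 ] [ 0.61263807 -0.14333661  0.16785996]
```

View pics/s4.png

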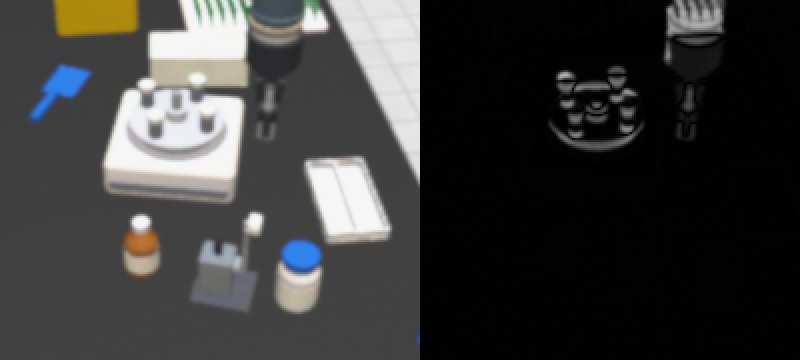

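The difference image shows that only the carousel (around (176,115)) and the arm have changed. The roller is upright again at (255,223) and the bottles haven't moved, so I'll hand in.

```bash
python3 -c "
from station import manip
print(manip.sign_off())"
```

```text
the job is handed in; nothing more can be done
None
```

The carousel dropped fully home and the finger was backed off straight away. The start switch's roller was then pushed about 50 mm over, past its trip point, and sprang back upright; the last picture showed nothing else in view had moved, and the job is handed in at about 9.5 s.

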